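Hang the job tray on the lens bench rail

ROBOT

A 7-joint arm with a two-finger parallel gripper is mounted at the origin on the work surface. World frame = base frame: x ahead of the robot, y to its left, z up, the work surface at z = 0. Lengths are in m, angles in rad, forces in N, time in s.
With the tool pointing down it reaches from about 0.4 to 0.85 m from the base axis. Payload 10.4 kg.
Tool frame: the origin (TCP) lies midway between the tips of the shut fingers; the grasp point (between the pads) lies 19 mm behind it; z points along the fingers, y is the line along which they close (so a half turn about z gives the same grasp; the last joint's range is limited). The gripper opens to 87 mm and grips with 3 to 60 N. Pads are 19 mm wide; open, the fingers measure 117 mm over their backs; the gripper's body (75 mm by 190 mm) begins 51 mm behind the grasp point.
Start: joints at [1.167, 0.332, -0.065, 1.46, 0.022, 1.35, -0.088], TCP at [0.232, -0.58, 0.223] pointing down, gripper open.
Joint ranges: [-2.6, 2.6], [-0.5, 2.12], [-1.47, 1.34], [0.16, 2.42], [-1.27, 4.41], [0.06, 2.06], [-2.6, 2.6]. Speed limits (rad/s): [2.22, 2.22, 2.79, 2.79, 3.14, 3.14, 3.14].

INTERFACE

Orientations are given as a unit quaternion [x, y, z, w].
In Python, from bench import r gives the robot as it stands.
- The arm moves only by the tool arm_command, never from a script. Its argument "moves" is one flat list of numbers, 4 for each row, row after row: the shift along the tool's x, y, z in cm, then the turn about the tool's z in degrees. A call has 1 to 12 rows; each row shifts and turns the commanded pose from where the row before left it, along the tool's axes as they then stand; what a row does not reach is not made up. A row lasts 1/12 s, in which the tool goes at most 41.7 mm and 7.16 degrees, less where a joint would pass 70% of its speed; a pose out of reach is approached as far as the arm can. A call with a gripper value outside its range is refused whole. "fingers" is the opening in per cent of the stroke, from 0 (shut) to 100 (fully open), set as the call begins (left out, the last holds). The fingers move at their own pace and stop on an object; "squeeze" is the grip in N (left out, the last holds). Time passes only in rows, so rows that do not move let the fingers close. It gives the time, the measured TCP pose, the force, the opening and the grip force at its end, in the units of the state.
- r.read_state(): the state, without advancing time (a new reading comes with each control period).
- r.camera(name): name is "side" or "top" or "wrist"; returns the picture (384x512x3 uint8, red, green, blue); there is no depth.
- r.camera_info(name): a dict with "fx", "fy", "cx", "cy" (pixels), "k1" (the pictures are not rectified: a ray, as slopes to the right and down, at radius r is drawn at 1 + k1 r^2 times it, then the intrinsics apply), "origin" and "attitude" of the camera in the world. Camera axes: x right, y up, looking along -z (the intrinsics and any distortion apply to the point x, -y, -z); pixel columns grow to the right and rows downward; lengths in m; the calibration is good to about 2 mm. A picture is of the moment at which its call begins: read the wrist's pose just before it. camera_info takes no time and is no camera call; for the wrist camera it gives the pose at the moment of the call.
- r.close_job(): hands the job in; it is judged then, once.
The state is a dict: "time": time; "joint_positions": joint angles; "joint_vel": joint speeds; "joint_torque": joint torques, N m; "ee_pos": TCP position; "eef_rot": TCP orientation; "ft_force": force on the tool from outside, world axes, zero at the start; "torque": the same for the moment, N m; "width": finger opening in m; "grip_force": force on a finger pad.
Only numpy, scipy, OpenCV 4.12 (cv2) and the standard library are available. Lean on these libraries where they do the work, as an engineer would, in place of code of your own. Each camera call takes 0.05 s, during which the arm holds its last target. There are 200 camera calls.

TASK

Hang the job tray that has the slider on its back on the bench rail: lift it by its fin, take its slider into the rail at the rail's open end, slide it along until it is fully home against the stop, and leave it hanging there. Keep the tray level all the way so the lenses do not slide out, and do not disturb the plain tray, the spectacle case or the bottle.

Things in the scene. Friction and masses are not known exactly. Their poses are not given: they have to be found in the camera images.
- stand: Fixed stand with the rail, turned up to 0.25 rad. Origin on the counter, z up. The 260 mm aluminium T-slot rail runs along y: open at y = -130 mm, closed by a stop at +y; its slot faces +x. Behind it: two posts (16 mm thick, x = -30, y = +-85, 215 mm tall) and a 12 mm high base plate (x -115 to -15 mm). Nothing stands above the rail or below its slot side.
- rail_mouth (a point): Point at counter height straight below the middle of the rail's open end (stand x -5, y -130, z 0 mm). THE RAIL'S HEIGHT IS NOT GIVEN: it is clamped firmly on the posts with the middle of its slot anywhere from 150 to 190 mm above the counter, so look, or feel for its flat top: 20 mm wide (stand x -16 to +4), 260 mm long, 22 mm above the middle of the slot.
- rail_stop (a point): Point at counter height straight below the middle of the stop's inner face (stand x -5, y +124, z 0 mm). Rail section: cavity x -10 to 0 mm, 34 mm high; front wall x 0 to +4 mm with a slot 10 mm high at the cavity's mid height; the wall goes on 80 mm below the slot's middle as an apron, against which the hanging tray leans.
- hanger: The job tray to hang: grey plastic, 90 (x) x 130 (y) x 26 mm with two glass lens blanks, 0.25 to 0.5 kg, standing on the counter, yaw within 0.5 rad of the world's. Origin: centre of its underside, z up. At its back (-x) edge an aluminium upright 60 mm wide, 6 mm thick, back face x = -45 mm, top z = 118 mm, bears slider and fin. In the rail its axes are parallel to the stand's.
- slider (a point): Middle of the slider's head, at (-56.5, 0, 100) mm in the hanger's frame: a plate 6 mm (x) x 60 mm (y) x 30 mm (z), joined to the upright by a neck 6 mm thick (z), 60 mm long (y). It has 2 mm of play all round in the rail and, let go, rests on the cavity's floor, the tray leaning up to 0.06 rad. In the rail it lies at stand x = -5 (+-2) mm; against the stop at y = +94 mm.
- fin (a point): Point to grip, at (-8, 0, 146) mm in the hanger's frame, about over the centre of mass. The fin is an upright plate 10 mm thick in y (fingers close along y), x -39 to +17 mm, z 108 to 166 mm; above z = 120 mm it is free on both sides, and stands higher than the rail once the slider is in it.
- plain_tray: Bystander: the same tray with lenses but without upright, slider and fin, 90 x 130 x 26 mm, on the counter near the job tray (the two swap places). Origin: centre of its underside. Leave it.
- case: Bystander: black spectacle case 65 x 160 x 42 mm. Origin: centre of its underside. Leave it.
- cleaner: Bystander: white bottle, 52 mm across, 150 mm tall. Origin: centre of its underside. Leave it.

How it is judged:
On the way:
1. the slider is inside the rail's open end (y of slider in the frame of stand between -0.15 and 0 m and x of slider in the frame of stand between -0.011 and 0.001 m and height (world z) of hanger above 0.04 m and angle between the y axis of hanger and the y axis of stand, either way round below 0.1 rad), for 0.1 s.
At the end, for the whole second after the job is handed in: The job tray hangs at rest in the rail, its slider in the cavity and within 6 mm of the stop, leaning no more than 0.12 rad (y of slider in the frame of stand between 0.088 and 0.098 m and x of slider in the frame of stand between -0.011 and 0.001 m and height (world z) of hanger above 0.04 m and angle between hanger's own z axis and vertical below 0.12 rad and angle between the y axis of hanger and the y axis of stand, either way round below 0.1 rad and contact force between hanger and stand above 0.5 N and linear speed of hanger below 0.02 m/s); the robot touches nothing.
It fails at once if the job tray tipped by more than 0.35 rad (angle between hanger's own z axis and vertical above 0.35 rad).
It fails at once if the plain tray, the spectacle case or the bottle pushed by more than 20 mm (distance of any of plain_tray, case, cleaner from where it was at the start of the episode above 0.02 m).
It also fails if it takes over 56 s, if anything falls off the work surface, if the arm or the gripper's body presses on something with over 40 N, if the wrist force passes 120 N, or if a joint passes its speed limit or range.

## Working session

There is one attempt and no reset: what is moved stays moved. The work goes in short steps, Python scripts to look and compute and a tool call to move; the robot and the scene stay as the last step left them, time stands still between calls to the robot, and variables do not carry over. Pictures are saved under pics/ and viewed, at most 10 in all, crops included, and the job is handed in when it is done.

Besides the shell and the picture viewer there is one more tool, called after "Call:" as name(argument=value, ...), one argument or row to a line, values as JSON. arm_command: Moves the arm, as the interface text tells. Its arguments: {"type":"object","properties":{"moves":{"type":"array"},"fingers":{"type":"number"},"squeeze":{"type":"number"}},"required":["moves"]}

```bash
mkdir -p pics; python3 - <<'E'
from bench import r
import cv2,numpy as np
s=r.read_state();print(s['time'],s['ee_pos'],s['eef_rot'],s['width'])
for n in ("top","side","wrist"):
    print(n,r.camera_info(n))
    cv2.imwrite(f"pics/{n}0.png",cv2.resize(r.camera(n)[...,::-1],(800,600)))
E
```

```text
0.0 [ 0.23212902 -0.57988097  0.22173805] [ 9.81926875e-01  1.89259358e-01 -1.78341500e-04 -6.88968581e-04] 0.08712889884745341
top {'fx': 472.00589618197824, 'fy': 472.00589618197824, 'cx': 255.9736801465199, 'cy': 192.39862763199415, 'k1': -0.13796274656517105, 'origin': array([ 0.40175892, -0.04509021,  1.40891017]), 'attitude': array([ 0.04835901, -0.0444192 , -0.70268162,  0.70846798])}
side {'fx': 364.63018562775903, 'fy': 364.63018562775903, 'cx': 256.10841909416513, 'cy': 192.01250057502668, 'k1': -0.09877248514559887, 'origin': array([ 1.21331736, -0.39614981,  0.62511554]), 'attitude': array([0.40123808, 0.23267164, 0.44500235, 0.76605797])}
wrist {'fx': 346.14262459445143, 'fy': 346.14262459445143, 'cx': 254.831737311864, 'cy': 196.15596477258606, 'k1': -0.029019975691604825, 'origin': array([ 0.29923213, -0.55435377,  0.38501219]), 'attitude': array([-0.108445  ,  0.07468276, -0.55611945,  0.82060546])}
```

View pics/top0.png

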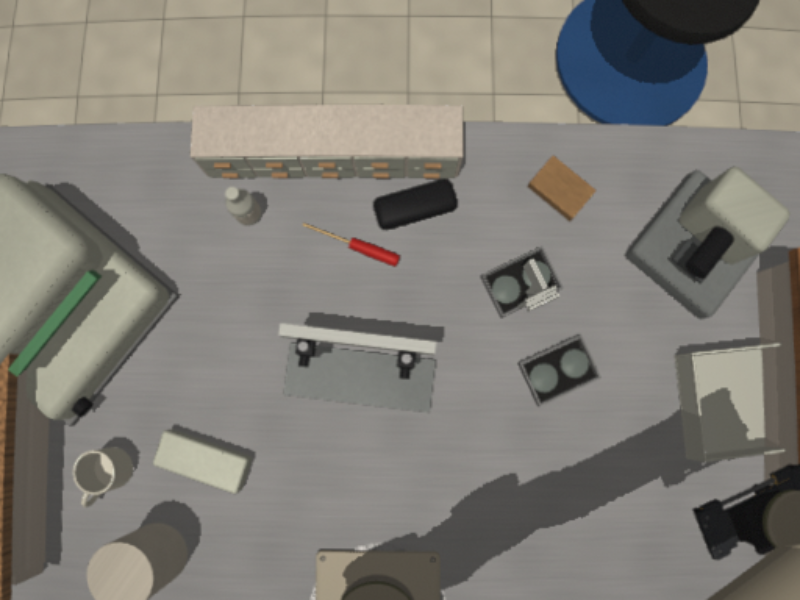

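View pics/side0.png

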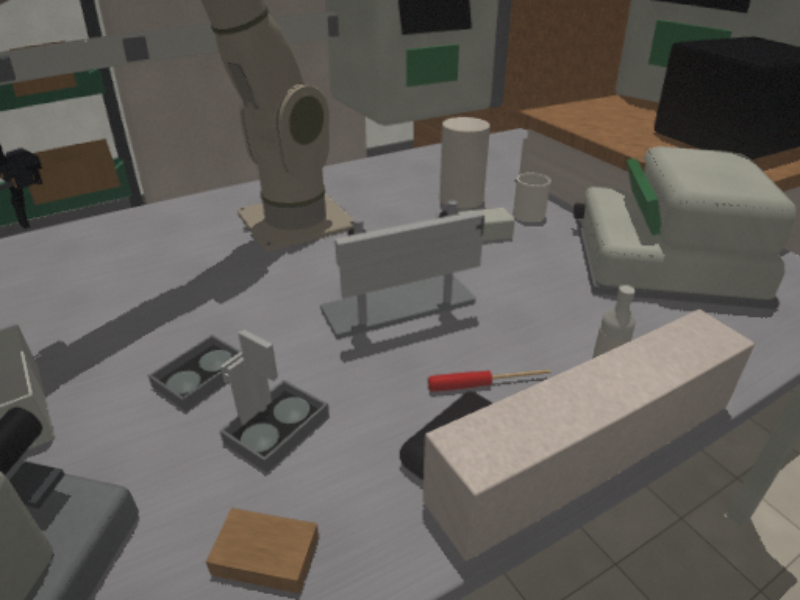

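```bash
python3 - <<'E'
from bench import r
import cv2
t=r.camera("top")[...,::-1];s=r.camera("side")[...,::-1]
cv2.imwrite("pics/tc.png",cv2.resize(t[150:270,170:400],None,fx=3.4,fy=3.4,interpolation=cv2.INTER_CUBIC))
cv2.imwrite("pics/sc.png",cv2.resize(s[125:300,90:320],None,fx=3.4,fy=3.4,interpolation=cv2.INTER_CUBIC))
E
```

```text
(no output)
```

View pics/tc.png

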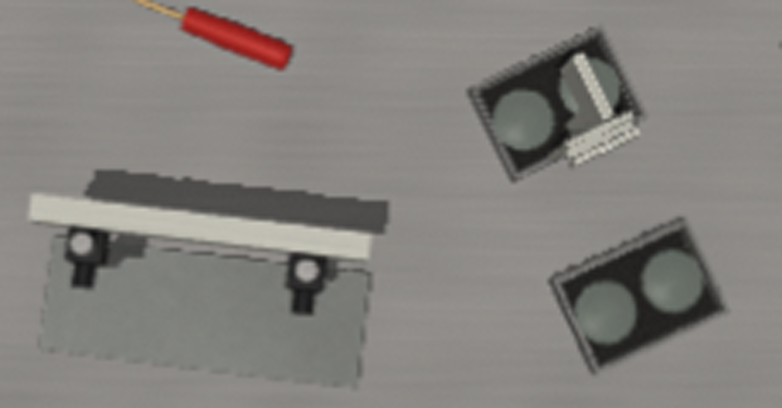

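View pics/sc.png

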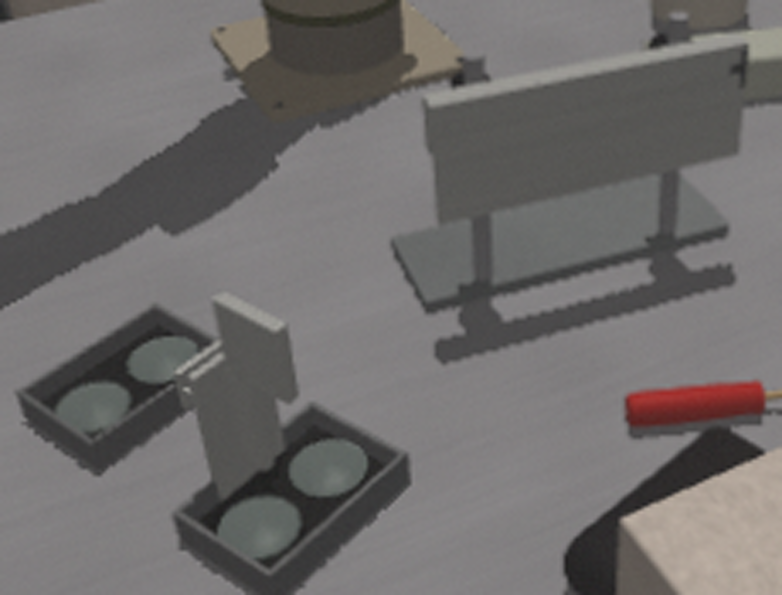

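```bash
cat > h.py <<'E'
import numpy as np
from scipy.spatial.transform import Rotation as R
from scipy.optimize import least_squares
def proj(P,ci):
    p=R.from_quat(ci['attitude']).inv().apply(np.atleast_2d(P)-ci['origin'])
    q=np.c_[p[:,0],-p[:,1]]/-p[:,2:3]
    q=q*(1+ci['k1']*(q**2).sum(1,keepdims=True))
    return q*[ci['fx'],ci['fy']]+[ci['cx'],ci['cy']]
def body(p,L):  # p=x,y,yaw
    return R.from_rotvec([0,0,p[2]]).apply(L)+[p[0],p[1],0]
E
cat > fit.py <<'E'
from bench import r
from h import *
T,S=r.camera_info("top"),r.camera_info("side")
ot,os_=np.array([170,150]),np.array([90,125])
raw=lambda c,o:(np.array(c,float)+.5)/3.4-.5+o
# stand
LT=np.array([[4,130],[-16,130],[4,-130],[-16,-130]])/1e3; cT=raw([[32,193],[28,219],[373,235],[369,260]],ot)
cS=raw([[427,100],[745,45],[438,222],[740,152]],os_)
def fs(p):
    z=np.full((4,1),p[3]+.022)
    a=proj(body(p,np.hstack([LT,z])),T)-cT
    b=proj(body(p,[[.004,-.13,p[3]+.022],[.004,.13,p[3]+.022],[.004,-.13,p[3]-.08],[.004,.13,p[3]-.08]]),S)-cS
    return np.r_[a.ravel(),b.ravel()]
s=least_squares(fs,[.45,.05,0,.17],loss='soft_l1');print('stand',s.x.round(4));print(fs(s.x).reshape(-1,2).round(1).tolist())
HT=np.array([[17,5,166],[17,-5,166],[-39,5,166],[-39,-5,166],[45,65,26],[45,-65,26],[-45,65,26]])/1e3
hT=raw([[574,57],[584,52],[603,119],[613,113],[468,90],[600,27],[514,181]],ot)
HS=np.array([[45,-65,26],[45,65,26],[-45,65,26],[-45,-65,26],[17,-5,166],[17,0,108]])/1e3
hS=raw([[270,572],[410,457],[317,404],[177,516],[287,326],[297,401]],os_)
fh=lambda p:np.r_[(proj(body(p,HT),T)-hT).ravel(),(proj(body(p,HS),S)-hS).ravel()]
h=least_squares(fh,[.6,-.2,.3],loss='soft_l1');print('hanger',h.x.round(4));print(fh(h.x).reshape(-1,2).round(1).tolist())
f=body(h.x,[[-.008,0,.146]])[0];print('fin',f.round(4))
E
python3 fit.py
```

```text
stand [ 0.5048  0.032  -0.1156  0.1759]
[[0.2, -0.1], [0.3, -0.1], [-0.3, -0.0], [-0.0, 0.4], [0.5, 1.0], [0.7, -1.4], [-0.3, -0.1], [-0.7, 0.0]]
hanger [ 0.626  -0.2675  0.4448]
[[-1.0, -0.4], [-0.7, -0.5], [-0.3, 0.0], [0.1, 0.2], [0.2, -1.4], [0.2, -0.9], [-0.1, -0.9], [0.5, 0.3], [-0.0, -2.1], [-0.9, -1.8], [-0.9, -2.1], [-2.6, 0.7], [-0.1, -1.1]]
fin [ 0.6188 -0.2709  0.146 ]
```

Call:
arm_command(
  moves=[0,0,0,-3.65,3.5,-0.8,0,0,3.5,-0.8,0,0,3.5,-0.8,0,0,3.5,-0.8,0,0,3.5,-0.8,0,0,3.5,-0.8,0,0,3.5,-0.8,0,0,3.5,-0.8,0,0,3.5,-0.8,0,0,3.5,-0.8,0,0,0,0,0,0],
  fingers=100,
)

```text
time: 1.25
ee_pos: [0.5199, -0.35, 0.2223]
eef_rot: [0.974, 0.225, 0.002, -0.002]
ft_force: [0.1, 0.8, 0.8]
width: 0.087
grip_force: 0.0
```

```bash
cat > go.py <<'E'
import sys
from bench import r
from h import *
def rel(s,target,yaw):
    Rm=R.from_quat(s['eef_rot']);t=Rm.as_matrix()
    psi=np.arctan2(t[1,0],t[0,0])
    d=t.T@(np.array(target)-s['ee_pos'])
    return (d*100).round(2),round(float(np.degrees(psi-yaw)),2)
if __name__=="__main__":
    a=list(map(float,sys.argv[1:]))
    s=r.read_state()
    print('t',round(s['time'],2),'tcp',s['ee_pos'].round(4),'tilt',R.from_quat(s['eef_rot']).as_matrix()[:,2].round(4),'F',s['ft_force'].round(1),'M',s['torque'].round(2),'w',round(s['width'],4),'g',round(s['grip_force'],1))
    if a: print('tool shift cm, turn deg',*rel(s,a[:3],a[3]))
E
python3 go.py .6188 -.2709 .222 .4448
python3 - <<'E'
from bench import r
import cv2
i=r.camera_info("wrist");print(i)
cv2.imwrite("pics/w1.png",cv2.resize(r.camera("wrist")[...,::-1],(800,600)))
E
```

```text
t 1.25 tcp [ 0.5199 -0.35    0.2223] tilt [ 0.0026  0.0037 -1.    ] F [0.1 0.8 0.8] M [ 0.12 -0.04  0.03] w 0.087 g 0.0
tool shift cm, turn deg [12.36 -2.76  0.08] 0.56
{'fx': 346.14262459445143, 'fy': 346.14262459445143, 'cx': 254.831737311864, 'cy': 196.15596477258606, 'k1': -0.029019975691604825, 'origin': array([ 0.58432252, -0.32000671,  0.38572134]), 'attitude': array([-0.10914913,  0.06994964, -0.52557238,  0.84081341])}
```

View pics/w1.png

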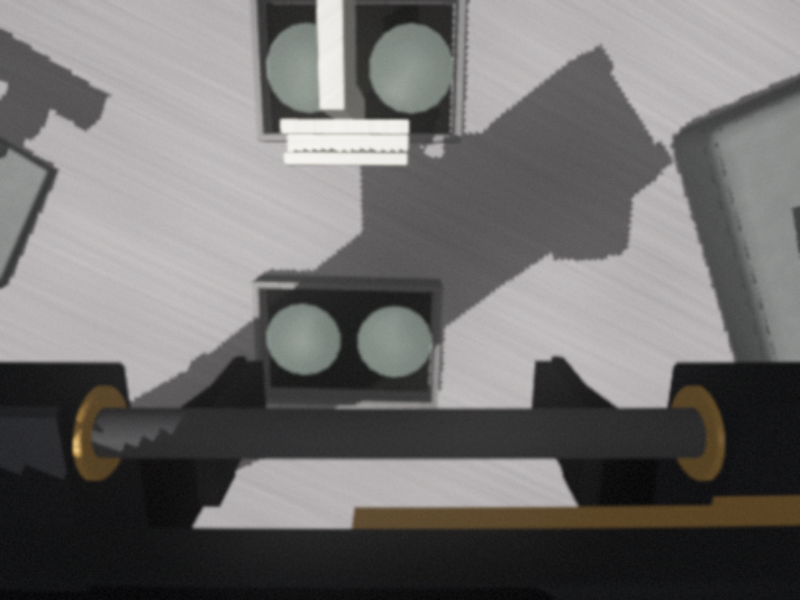

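```bash
cat >> fit.py <<'E'
W={'fx':346.1426,'fy':346.1426,'cx':254.8317,'cy':196.156,'k1':-0.02902,'origin':np.array([.58432252,-.32000671,.38572134]),'attitude':np.array([-0.10914913,0.06994964,-0.52557238,0.84081341])}
HW=np.array([[-39,5,166],[-39,-5,166],[-39,30,118],[-39,-30,118],[-59.5,30,115],[-59.5,-30,115]])/1e3
hW=(np.array([[318,108.5],[344,108.5],[281,120],[409,120],[284,164],[408,164]])+.5)*.64-.5
fw=lambda p:(proj(body(p,HW),W)-hW).ravel()
w=least_squares(fw,h.x);print('wrist only',w.x.round(4),fw(w.x).round(1).tolist())
b=least_squares(lambda p:np.r_[fh(p),fw(p)],h.x,loss='soft_l1');print('both',b.x.round(4),body(b.x,[[-.008,0,.146]]).round(4))
E
python3 fit.py
```

```text
stand [ 0.5048  0.032  -0.1156  0.1759]
[[0.2, -0.1], [0.3, -0.1], [-0.3, -0.0], [-0.0, 0.4], [0.5, 1.0], [0.7, -1.4], [-0.3, -0.1], [-0.7, 0.0]]
hanger [ 0.626  -0.2675  0.4448]
[[-1.0, -0.4], [-0.7, -0.5], [-0.3, 0.0], [0.1, 0.2], [0.2, -1.4], [0.2, -0.9], [-0.1, -0.9], [0.5, 0.3], [-0.0, -2.1], [-0.9, -1.8], [-0.9, -2.1], [-2.6, 0.7], [-0.1, -1.1]]
fin [ 0.6188 -0.2709  0.146 ]
wrist only [ 0.626  -0.2705  0.4521] [0.5, 0.5, 0.4, 0.5, -0.2, -0.5, -0.7, -0.6, 0.1, -0.0, -0.2, -0.1]
both [ 0.6259 -0.2698  0.4633] [[ 0.6187 -0.2733  0.146 ]]
```

Call:
arm_command(
  moves=[3.1,-0.6,0,0,3.1,-0.6,0,0,3.0,-0.7,0,0,3.0,-0.6,0,0,0,0,0,0,0,0,2.5,0,0,0,2.5,0,0,0,2.5,0,0,0,1.5,0,0,0,0.5,0,0,0,0,0,0,0,0,0],
)

```text
time: 2.3
ee_pos: [0.6133, -0.2833, 0.1285]
eef_rot: [0.975, 0.22, 0.0, 0.0]
ft_force: [0.5, -0.5, 0.4]
width: 0.0868
grip_force: 0.0
```

```bash
python3 go.py .6188 -.2738 .127 .4546
```

```text
t 2.3 tcp [ 0.6133 -0.2833  0.1285] tilt [ 7.e-04 -6.e-04 -1.e+00] F [ 0.5 -0.5  0.4] M [-0.02 -0.07 -0.03] w 0.0868 g 0.0
tool shift cm, turn deg [ 0.9  -0.62  0.15] -0.62
```

Call:
arm_command(
  moves=[0.9,-0.6,0.1,-0.6,0,0,0,0,0,0,0,0],
)

```text
time: 2.55
ee_pos: [0.6199, -0.272, 0.1277]
eef_rot: [0.974, 0.226, 0.001, 0.0]
ft_force: [0.2, -0.5, -0.5]
width: 0.0869
grip_force: 0.0
```

Call:
arm_command(
  moves=[0,0,0,0,0,0,0,0,0,0,0,0,0,0,0,0,0,0,0,0,0,0,0,0,0,0,0,0,0,0,0,0,0,0,0,0],
  fingers=0,
  squeeze=45,
)

```text
time: 3.3
ee_pos: [0.6188, -0.2732, 0.1265]
eef_rot: [0.974, 0.226, -0.0, 0.0]
ft_force: [0.1, -0.5, 0.8]
width: 0.0348
grip_force: 0.0
```

```bash
python3 go.py .6188 -.2738 .127 .4546
```

```text
t 3.3 tcp [ 0.6188 -0.2732  0.1265] tilt [-0. -0. -1.] F [ 0.1 -0.5  0.8] M [ 0.   -0.06  0.  ] w 0.0348 g 0.0
tool shift cm, turn deg [-0.03  0.05 -0.05] 0.02
```

Call:
arm_command(
  moves=[0,0,0,0,0,0,0,0,0,0,0,0,0,0,0,0,0,0,0,0,0,0,0,0,0,0,0,0],
)

```text
time: 3.88
ee_pos: [0.6189, -0.2732, 0.1266]
eef_rot: [0.974, 0.226, 0.0, 0.0]
ft_force: [-0.1, -0.9, -0.1]
width: 0.01
grip_force: 45.0
```

```bash
python3 go.py .6188 -.2738 .127 .4546
```

```text
t 3.88 tcp [ 0.6189 -0.2732  0.1266] tilt [ 1.e-04 -1.e-04 -1.e+00] F [-0.1 -0.9 -0.1] M [-0.02 -0.04 -0.01] w 0.01 g 45.0
tool shift cm, turn deg [-0.03  0.05 -0.04] 0.02
```

Call:
arm_command(
  moves=[0,0,-0.5,0,0,0,-1,0,0,0,-1.5,0,0,0,-1,2,0,0,0,4,0,0,0,5,0,0,0,5,0,0,0,5,0,0,0,5,0,0,0,4,0,0,0,2.7,0,0,0,0],
)

```text
time: 4.88
ee_pos: [0.6189, -0.2731, 0.1673]
eef_rot: [0.998, -0.059, 0.0, 0.0]
ft_force: [0.3, -0.6, -2.5]
width: 0.0094
grip_force: 45.0
```

```bash
cat > st.py <<'E'
# usage: st.py hx hy hz  (hanger origin in stand frame, m)
import sys
from go import *
S=dict(x=.5048,y=.032,yaw=-.1156,tx=-.0076,tz=.1266)
try: exec(open('cal.py').read())
except FileNotFoundError: pass
s=r.read_state();p=[S['x'],S['y'],S['yaw']]
cur=R.from_rotvec([0,0,-p[2]]).apply(s['ee_pos']-[p[0],p[1],0])-[S['tx'],0,S['tz']]
print('t',round(s['time'],2),'hanger in stand mm',(cur*1e3).round(1),'tilt',R.from_quat(s['eef_rot']).as_matrix()[:2,2].round(4),'Fstand',R.from_rotvec([0,0,-p[2]]).apply(s['ft_force']).round(1),'M',s['torque'].round(2),'w',round(s['width'],4),'g',round(s['grip_force'],1))
a=list(map(float,sys.argv[1:4]))
if a: print('shift cm, turn',*rel(s,body(p,[[a[0]+S['tx'],a[1],a[2]+S['tz']]])[0],p[2]))
E
python3 st.py .0785 -.060 .036
```

```text
t 4.88 hanger in stand mm [ 156.2 -289.9   40.7] tilt [ 0.0003 -0.0002] Fstand [ 0.4 -0.6 -2.5] M [0.05 0.02 0.01] w 0.0094 g 45.0
shift cm, turn [ -7.82 -22.97   0.46] -0.13
```

Call:
arm_command(
  moves=[0,-1,0,0,0,-2,0,0,-0.8,-2.5,0,0,-1,-2.5,0,0,-1,-2.5,0,0,-1,-2.5,0,0,-1,-2.5,0,0,-1,-2.5,0,0,-1,-2.5,0,0,0,-1.5,0.2,0,0,-1,0.2,0,0,0,0,0],
)

```text
time: 5.88
ee_pos: [0.5779, -0.0336, 0.1626]
eef_rot: [0.998, -0.055, 0.0, -0.001]
ft_force: [-1.0, -0.1, -2.9]
width: 0.0097
grip_force: 45.0
```

```bash
python3 st.py .0785 -.060 .036;python3 - <<'E'
from bench import r
import cv2
s=r.camera("side")[...,::-1]
cv2.imwrite("pics/s2.png",cv2.resize(s[100:300,120:360],None,fx=3,fy=3,interpolation=cv2.INTER_CUBIC))
E
```

```text
t 5.88 hanger in stand mm [ 87.8 -56.8  36. ] tilt [0.0001 0.001 ] Fstand [-1.  -0.2 -2.9] M [-0.06  0.01 -0.01] w 0.0097 g 45.0
shift cm, turn [-0.93  0.32 -0.  ] 0.28
```

View pics/s2.png

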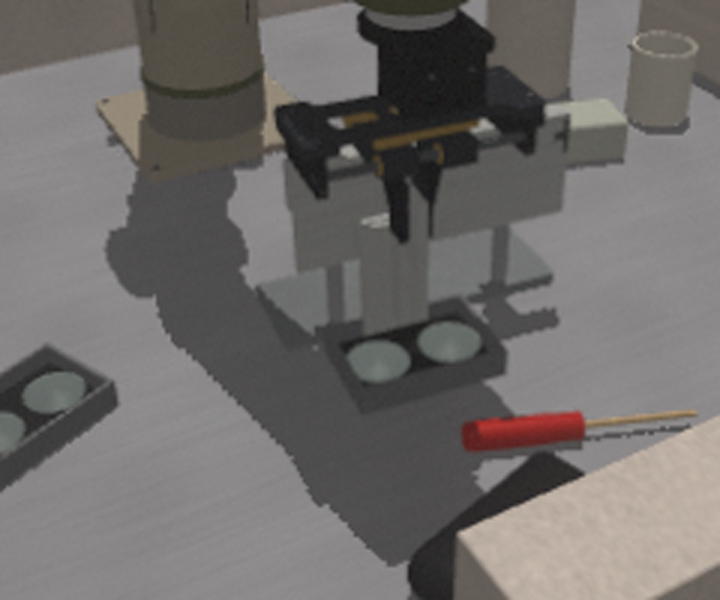

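Call:
arm_command(
  moves=[-1,0,0,0.3,-0.8,0,0,0,0,0,0,0,0,0,0,0],
)

```text
time: 6.27
ee_pos: [0.5599, -0.0359, 0.1627]
eef_rot: [0.998, -0.061, 0.0, 0.0]
ft_force: [-0.1, 0.6, -1.9]
width: 0.0095
grip_force: 45.0
```

```bash
python3 st.py
```

```text
t 6.27 hanger in stand mm [ 70.2 -61.   36.1] tilt [ 0.0004 -0.0006] Fstand [-0.2  0.6 -1.9] M [ 0.06 -0.01  0.07] w 0.0095 g 45.0
```

Call:
arm_command(
  moves=[-0.2,0,0,0,0,0,0,0,-0.1,0,0,0,0,0,0,0],
)

```text
time: 6.6
ee_pos: [0.557, -0.0344, 0.1625]
eef_rot: [0.998, -0.06, -0.0, 0.0]
ft_force: [-0.5, -0.1, -2.6]
width: 0.0097
grip_force: 45.0
```

```bash
python3 st.py
```

```text
t 6.6 hanger in stand mm [ 67.1 -60.   35.9] tilt [-0. -0.] Fstand [-0.5 -0.2 -2.6] M [ 0.02 -0.   -0.02] w 0.0097 g 45.0
```

Call:
arm_command(
  moves=[-0.1,0,0,0,0,0,0,0,-0.1,0,0,0,0,0,0,0],
)

```text
time: 6.93
ee_pos: [0.5554, -0.0341, 0.1627]
eef_rot: [0.998, -0.06, 0.001, 0.0]
ft_force: [2.5, 1.0, -3.8]
width: 0.0097
grip_force: 45.0
```

```bash
python3 st.py
```

```text
t 6.93 hanger in stand mm [ 65.5 -59.8  36.1] tilt [ 0.0012 -0.0001] Fstand [ 2.4  1.3 -3.8] M [ 0.12 -0.59  0.1 ] w 0.0097 g 45.0
```

Call:
arm_command(
  moves=[0,0,0,0,0,0,0,0,0,0,0,0],
)

```text
time: 7.18
ee_pos: [0.5554, -0.0341, 0.1627]
eef_rot: [0.998, -0.06, 0.0, -0.0]
ft_force: [3.7, 0.9, -3.7]
width: 0.0095
grip_force: 45.0
```

```bash
python3 st.py
```

```text
t 7.18 hanger in stand mm [ 65.4 -59.8  36.1] tilt [ 0.0008 -0.    ] Fstand [ 3.6  1.4 -3.7] M [ 0.09 -0.9   0.04] w 0.0095 g 45.0
```

Call:
arm_command(
  moves=[-0.1,0,0,0,0,0,0,0,0,0,0,0],
)

```text
time: 7.43
ee_pos: [0.5552, -0.034, 0.163]
eef_rot: [0.998, -0.06, 0.001, -0.0]
ft_force: [6.6, 0.1, -4.9]
width: 0.0093
grip_force: 45.0
```

```bash
python3 st.py
```

```text
t 7.43 hanger in stand mm [ 65.2 -59.7  36.4] tilt [0.0028 0.    ] Fstand [ 6.5  0.9 -4.9] M [ 0.05 -1.83  0.15] w 0.0093 g 45.0
```

Call:
arm_command(
  moves=[1,0,0,0,1,0,-1,0,0,0,-2,0,0,0,-2.5,0,0,0,-2.5,0,0,0,-2.5,0,0,0,-2.5,0,0,0,-2.5,0,0,0,-1.5,0,0,0,-0.5,0,0,0,0,0,0,0,0,0],
)

```text
time: 8.43
ee_pos: [0.5734, -0.0365, 0.3363]
eef_rot: [0.998, -0.06, -0.001, 0.0]
ft_force: [-0.6, -0.5, -3.5]
width: 0.0095
grip_force: 45.0
```

```bash
echo "S['tx']+=.0021">cal.py; python3 st.py .033 -.06 .206
```

```text
t 8.43 hanger in stand mm [ 81.6 -60.1 209.7] tilt [-0.0017 -0.    ] Fstand [-0.5 -0.6 -3.5] M [-0.   -0.03 -0.02] w 0.0095 g 45.0
shift cm, turn [-4.86  0.02  0.38] -0.31
```

Call:
arm_command(
  moves=[-1,0,0,-0.3,-2,0,0,0,-1.3,0,0,0,-0.5,0,0,0,0,0,0.3,0,0,0,0.2,0,0,0,0,0,0,0,0,0],
)

```text
time: 9.1
ee_pos: [0.5265, -0.031, 0.3318]
eef_rot: [0.998, -0.058, -0.001, -0.0]
ft_force: [-1.2, 0.1, -3.5]
width: 0.0098
grip_force: 45.0
```

```bash
python3 st.py
```

```text
t 9.1 hanger in stand mm [ 34.3 -60.  205.2] tilt [-0.001   0.0002] Fstand [-1.2 -0.1 -3.5] M [ 0.01  0.04 -0.01] w 0.0098 g 45.0
```

Call:
arm_command(
  moves=[0,0,0.2,0,0,0,0,0,0,0,0.1,0,0,0,0,0],
)

```text
time: 9.43
ee_pos: [0.5263, -0.0308, 0.3293]
eef_rot: [0.998, -0.058, -0.0, 0.0]
ft_force: [0.7, 0.1, -3.2]
width: 0.0098
grip_force: 45.0
```

```bash
python3 st.py
```

```text
t 9.43 hanger in stand mm [ 34.1 -59.9 202.7] tilt [-0.0003 -0.    ] Fstand [ 0.7  0.2 -3.2] M [0.04 0.01 0.01] w 0.0098 g 45.0
```

Call:
arm_command(
  moves=[0,0,0.1,0,0,0,0,0,0,0,0.1,0,0,0,0,0],
)

```text
time: 9.77
ee_pos: [0.5262, -0.0309, 0.3274]
eef_rot: [0.998, -0.058, -0.0, 0.0]
ft_force: [-0.2, 0.9, -2.5]
width: 0.0095
grip_force: 45.0
```

```bash
python3 st.py
```

```text
t 9.77 hanger in stand mm [ 34.  -60.  200.8] tilt [-0.     -0.0001] Fstand [-0.3  0.9 -2.5] M [ 0.02 -0.01  0.02] w 0.0095 g 45.0
```

Call:
arm_command(
  moves=[0,0,0.1,0,0,0,0,0,0,0,0.1,0,0,0,0,0,0,0,0,0],
)

```text
time: 10.18
ee_pos: [0.5262, -0.0308, 0.3255]
eef_rot: [0.998, -0.058, -0.0, 0.0]
ft_force: [0.2, -0.1, -3.6]
width: 0.0097
grip_force: 45.0
```

```bash
python3 st.py
```

```text
t 10.18 hanger in stand mm [ 34.  -60.  198.9] tilt [-0.0001 -0.0001] Fstand [ 0.2 -0.1 -3.6] M [0.03 0.11 0.03] w 0.0097 g 45.0
```

Call:
arm_command(
  moves=[0,0,0.1,0,0,0,0,0,0,0,0,0],
)

```text
time: 10.43
ee_pos: [0.5262, -0.0309, 0.3246]
eef_rot: [0.998, -0.058, 0.0, 0.0]
ft_force: [0.6, -0.1, -3.5]
width: 0.0098
grip_force: 45.0
```

```bash
python3 st.py
```

```text
t 10.43 hanger in stand mm [ 34.1 -60.  198. ] tilt [ 0.0002 -0.0001] Fstand [ 0.6 -0.1 -3.5] M [ 0.02 -0.07  0.01] w 0.0098 g 45.0
```

Call:
arm_command(
  moves=[0,0,0.1,0,0,0,0,0,0,0,0,0],
)

```text
time: 10.68
ee_pos: [0.5265, -0.0309, 0.3246]
eef_rot: [0.998, -0.058, 0.001, 0.0]
ft_force: [0.4, -0.4, 6.0]
width: 0.0097
grip_force: 45.0
```

```bash
python3 st.py
```

```text
t 10.68 hanger in stand mm [ 34.3 -59.9 198. ] tilt [ 0.0017 -0.0003] Fstand [ 0.4 -0.4  6. ] M [-0.04  0.41 -0.01] w 0.0097 g 45.0
```

Call:
arm_command(
  moves=[0,0,-0.6,0,1,0,-0.6,0,1,1,0,0,1,2,0,0,0.6,2.5,0,0,0,2.5,0,0,0,2.5,0,0,0,1.5,0,0,0,0.5,1,0,0,0,2.5,0,0,0,2.5,0,0,0,1.5,0],
)

```text
time: 11.68
ee_pos: [0.5466, -0.1589, 0.2568]
eef_rot: [0.998, -0.058, -0.002, -0.0]
ft_force: [1.1, -0.0, -3.7]
width: 0.0096
grip_force: 45.0
```

Call:
arm_command(
  moves=[0,0,1.5,0,0,0,2,0,0,0,1.5,0,0,0,0.5,0,0,0,0,0,0,0,0,0],
)

```text
time: 12.18
ee_pos: [0.5477, -0.159, 0.2057]
eef_rot: [0.998, -0.058, -0.0, -0.0]
ft_force: [0.4, 0.2, -2.5]
width: 0.01
grip_force: 45.0
```

```bash
python3 st.py .0515 -.174 .076
```

```text
t 12.18 hanger in stand mm [  70.1 -184.8   79.1] tilt [-0.      0.0002] Fstand [ 0.3  0.2 -2.5] M [ 0.05  0.   -0.02] w 0.01 g 45.0
shift cm, turn [-1.86 -1.08  0.31] 0.01
```

Call:
arm_command(
  moves=[-0.9,0,0.3,0,-0.9,0,0,0,0,-0.5,0,0,0,-0.5,0,0,0,0,0,0,0,0,0,0],
)

```text
time: 12.68
ee_pos: [0.5314, -0.1465, 0.2031]
eef_rot: [0.998, -0.057, 0.001, 0.0]
ft_force: [-0.1, -0.4, -3.0]
width: 0.01
grip_force: 45.0
```

```bash
python3 st.py .0515 -.150 .076
```

```text
t 12.68 hanger in stand mm [  52.5 -174.3   76.5] tilt [ 0.001  -0.0001] Fstand [-0.1 -0.4 -3. ] M [-0.01  0.02 -0.02] w 0.01 g 45.0
shift cm, turn [-0.1  -2.43  0.05] 0.06
```

Aligned 14 mm before the mouth; enter in small steps.

Call:
arm_command(
  moves=[-0.1,-0.5,0.05,0,0,-0.5,0,0,0,-0.4,0,0,0,-0.3,0,0,0,-0.3,0,0,0,0,0,0],
)

```text
time: 13.18
ee_pos: [0.5323, -0.1263, 0.2021]
eef_rot: [0.998, -0.057, 0.0, -0.0]
ft_force: [0.6, -0.0, -2.7]
width: 0.01
grip_force: 45.0
```

```bash
python3 st.py .0515 -.130 .076
```

```text
t 13.18 hanger in stand mm [  51.1 -154.1   75.5] tilt [0.0001 0.0002] Fstand [ 0.6  0.  -2.7] M [0.08 0.03 0.01] w 0.01 g 45.0
shift cm, turn [ 0.05 -2.41 -0.05] 0.05
```

Call:
arm_command(
  moves=[0,-0.4,0,0,0,-0.4,0,0,0,-0.4,0,0,0,0,0,0],
)

```text
time: 13.52
ee_pos: [0.5337, -0.1141, 0.2021]
eef_rot: [0.998, -0.057, 0.0, -0.0]
ft_force: [-0.5, 0.1, -2.4]
width: 0.0096
grip_force: 45.0
```

```bash
python3 st.py .0515 -.110 .076
```

```text
t 13.52 hanger in stand mm [  51.  -141.7   75.5] tilt [0.0002 0.0004] Fstand [-0.5  0.1 -2.4] M [0.05 0.01 0.01] w 0.0096 g 45.0
shift cm, turn [ 0.05 -3.17 -0.05] 0.06
```

Call:
arm_command(
  moves=[0.05,-0.6,-0.05,0,0,-0.8,0,0,0,-0.8,0,0,0,-0.8,0,0,0,-0.8,0,0,0,-0.5,0,0,0,0,0,0],
)

```text
time: 14.1
ee_pos: [0.5392, -0.0707, 0.2026]
eef_rot: [0.998, -0.057, 0.0, -0.0]
ft_force: [-0.3, 0.5, -3.3]
width: 0.0095
grip_force: 45.0
```

```bash
python3 st.py .0515 .08 .076
```

```text
t 14.1 hanger in stand mm [ 51.5 -98.1  76. ] tilt [0.0002 0.0005] Fstand [-0.3  0.5 -3.3] M [ 0.02 -0.04  0.03] w 0.0095 g 45.0
shift cm, turn [ 4.000e-02 -1.781e+01  1.000e-02] 0.12
```

Call:
arm_command(
  moves=[0,-0.8,0,0,0,-1,0,0,0,-1,0,0,0,-1,0,0,0,-1,0,0,0,-0.8,0,0,0,-0.3,0,0,0,0,0,0],
)

```text
time: 14.77
ee_pos: [0.5459, -0.0128, 0.2026]
eef_rot: [0.998, -0.057, 0.0, -0.0]
ft_force: [-0.2, 0.1, -3.0]
width: 0.0096
grip_force: 45.0
```

```bash
python3 st.py .0515 .08 .076
```

```text
t 14.77 hanger in stand mm [ 51.5 -39.8  76. ] tilt [0.0001 0.0002] Fstand [-0.2  0.1 -3. ] M [-0.01  0.04 -0.01] w 0.0096 g 45.0
shift cm, turn [  0.02 -11.98  -0.  ] 0.08
```

Call:
arm_command(
  moves=[0,-0.8,0,0,0,-1,0,0,0,-1.2,0,0,0,-1.2,0,0,0,-1.2,0,0,0,-1.2,0,0,0,-1.2,0,0,0,-1.2,0,0,0,-1.2,0,0,0,-1,0,0,0,-0.6,0,0,0,0,0,0],
)

```text
time: 15.77
ee_pos: [0.5593, 0.1051, 0.2025]
eef_rot: [0.998, -0.057, -0.0, -0.0]
ft_force: [-0.3, -0.6, -4.2]
width: 0.0097
grip_force: 45.0
```

```bash
python3 st.py .0515 .094 .076
```

```text
t 15.77 hanger in stand mm [51.2 78.9 75.9] tilt [-0.0001  0.0006] Fstand [-0.2 -0.6 -4.2] M [-0.05 -0.   -0.03] w 0.0097 g 45.0
shift cm, turn [ 0.03 -1.51 -0.01] 0.11
```

Call:
arm_command(
  moves=[0,-0.4,0,0,0,-0.3,0,0,0,-0.2,0,0,0,0,0,0],
)

```text
time: 16.1
ee_pos: [0.5605, 0.1123, 0.2026]
eef_rot: [0.998, -0.058, 0.0, -0.0]
ft_force: [0.4, 0.6, -2.5]
width: 0.0097
grip_force: 45.0
```

```bash
python3 st.py .0515 .094 .076
```

```text
t 16.1 hanger in stand mm [51.5 86.2 76. ] tilt [0.0001 0.    ] Fstand [ 0.4  0.7 -2.5] M [ 0.06 -0.03  0.  ] w 0.0097 g 45.0
shift cm, turn [-0.   -0.78 -0.  ] -0.01
```

Feel for the stop.

Call:
arm_command(
  moves=[0,-0.3,0,0,0,-0.2,0,0,0,-0.1,0,0,0,0,0,0],
)

```text
time: 16.43
ee_pos: [0.5611, 0.1184, 0.2026]
eef_rot: [0.998, -0.058, 0.0, -0.0]
ft_force: [-0.6, -0.1, -3.8]
width: 0.0095
grip_force: 45.0
```

```bash
python3 st.py
```

```text
t 16.43 hanger in stand mm [51.5 92.4 76. ] tilt [0.0001 0.0001] Fstand [-0.6 -0.1 -3.8] M [ 0.01 -0.    0.  ] w 0.0095 g 45.0
```

Call:
arm_command(
  moves=[0,-0.1,0,0,0,-0.1,0,0,0,0,0,0],
)

```text
time: 16.68
ee_pos: [0.5614, 0.1196, 0.2025]
eef_rot: [0.998, -0.058, -0.0, 0.0]
ft_force: [-0.7, -2.5, -2.8]
width: 0.0096
grip_force: 45.0
```

```bash
python3 st.py
```

```text
t 16.68 hanger in stand mm [51.6 93.5 75.9] tilt [-0.0001 -0.0009] Fstand [-0.4 -2.6 -2.8] M [-0.4   0.06  0.01] w 0.0096 g 45.0
```

Call:
arm_command(
  moves=[0,-0.1,0,0,0,0,0,0,0,0,0,0],
)

```text
time: 16.93
ee_pos: [0.5616, 0.1198, 0.2026]
eef_rot: [0.998, -0.058, -0.0, 0.001]
ft_force: [0.3, -4.9, -0.9]
width: 0.0098
grip_force: 45.0
```

```bash
python3 st.py
```

```text
t 16.93 hanger in stand mm [51.8 93.8 76. ] tilt [-0.0001 -0.0017] Fstand [ 0.9 -4.8 -0.9] M [-1.14  0.23  0.27] w 0.0098 g 45.0
```

Call:
arm_command(
  moves=[0,0.1,0.1,0,0,0,0.08,0,0,0,0,0,0,0,0,0],
)

```text
time: 17.27
ee_pos: [0.5614, 0.1197, 0.2007]
eef_rot: [0.998, -0.058, 0.0, 0.0]
ft_force: [0.6, -4.0, -2.0]
width: 0.0096
grip_force: 45.0
```

```bash
python3 st.py
```

```text
t 17.27 hanger in stand mm [51.6 93.7 74.1] tilt [ 0.0001 -0.0005] Fstand [ 1.1 -3.9 -2. ] M [-0.96 -0.03  0.14] w 0.0096 g 45.0
```

Call:
arm_command(
  moves=[0,0.05,0.04,0,0,0,0,0,0,0,0,0],
)

```text
time: 17.52
ee_pos: [0.5615, 0.1197, 0.2006]
eef_rot: [0.998, -0.058, 0.0, -0.0]
ft_force: [0.7, -2.9, 0.7]
width: 0.0098
grip_force: 45.0
```

```bash
python3 st.py
```

```text
t 17.52 hanger in stand mm [51.7 93.6 74. ] tilt [0.0005 0.0001] Fstand [ 1.1 -2.8  0.7] M [-0.69  0.17  0.17] w 0.0098 g 45.0
```

Call:
arm_command(
  moves=[0,0,0,0,0,0,0,0,0,0,0,0,0,0,0,0,0,0,0,0,0,0,0,0],
  fingers=35,
)

```text
time: 18.02
ee_pos: [0.5613, 0.1198, 0.2004]
eef_rot: [0.998, -0.058, 0.0, -0.0]
ft_force: [0.2, -0.3, -0.4]
width: 0.0293
grip_force: 0.0
```

```bash
python3 st.py
```

```text
t 18.02 hanger in stand mm [51.5 93.7 73.8] tilt [0.0001 0.0001] Fstand [ 0.2 -0.3 -0.4] M [ 0.07  0.04 -0.1 ] w 0.0293 g 0.0
```

Released cleanly; withdraw upward, well clear of the fin.

Call:
arm_command(
  moves=[0,0,-0.5,0,0,0,-1,0,0,0,-1.5,0,0,0,-2,0,0,0,-2,0,0,0,-2,0,0,0,-2,0,0,0,-1,0,0,0,0,0,0,0,0,0],
)

```text
time: 18.85
ee_pos: [0.5614, 0.1197, 0.3204]
eef_rot: [0.998, -0.058, 0.0, -0.0]
ft_force: [-0.1, 0.8, -0.8]
width: 0.0303
grip_force: 0.0
```

```bash
python3 st.py;python3 - <<'E'
from bench import r
import cv2
s=r.camera("side")[...,::-1]
cv2.imwrite("pics/s3.png",cv2.resize(s[100:300,120:360],None,fx=3,fy=3,interpolation=cv2.INTER_CUBIC))
E
```

```text
t 18.85 hanger in stand mm [ 51.6  93.6 193.8] tilt [0.0007 0.0001] Fstand [-0.2  0.8 -0.8] M [ 0.03  0.11 -0.01] w 0.0303 g 0.0
```

View pics/s3.png

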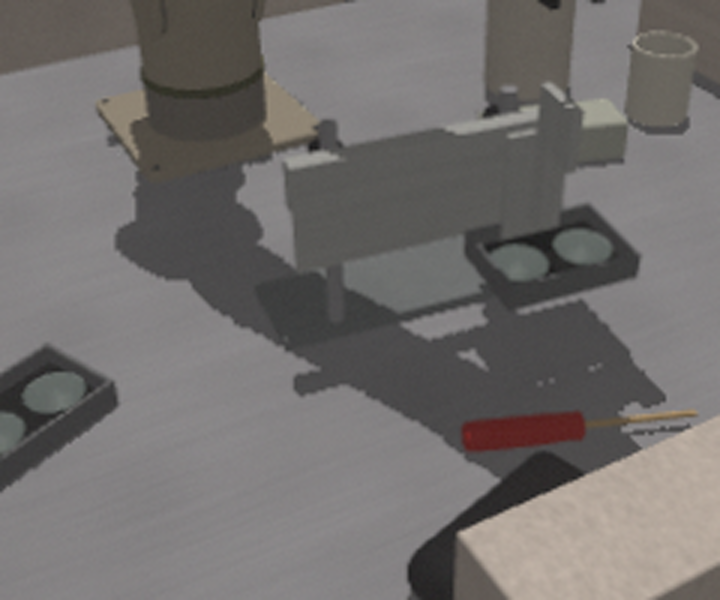

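The tray hangs level at the rail's closed end (around pixel 550,250) with both lenses in it, and the gripper is clear.

```bash
python3 -c "
from bench import r
print(r.close_job())"
```

```text
the job is handed in; nothing more can be done
None
```

The job tray hangs in the rail against the stop, level and with both lenses still in it. The gripper is clear of everything, and I handed the job in at about 19 s; no verdict came back.

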